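# Turn one leaf of the recipe stand

## Task

Turn the recipe stand on to the next recipe: with closed fingertips push the leaf that stands up over the spine, and press it down until it lies flat on the other side. Turn only that one leaf and leave the leaf below it as it is; push it, do not pinch it or let it slam, and leave the things round the stand where they are.

Things in the scene. Friction and masses are not known exactly. Their poses are not given: they have to be found in the camera images.
- recipe_stand: Flat wooden recipe stand, fixed to the worktop: base plate 172 mm along x, 290 mm along y, 16 mm thick. Origin: centre of its underside. Its spine runs along its own x axis over the middle of the base. The leaves start on its own -y side; the empty +y side is where the turned leaf shall lie. Two posts 36 mm high at x = +-81 mm carry the spine.
- spine (a point): Middle of the spine, on the hinge axis of both leaves, 26 mm above the worktop; axes as the stand's.
- turn_leaf (a joint): Angle (rad) of the leaf to be turned: 0 flat on the -y side, pi/2 upright, pi flat on the +y side (its stop). It starts standing partly up, 0.85 to 1.15. Rigid wooden leaf 150 mm along the spine, 5 mm thick, plate edge 118 mm from the spine; at the middle of that edge a tab 40 mm wide reaches to 130 mm. Its hinge is stiff: it stays where it is left and takes about 1 to 3 N at the edge to move. Flat on the +y side its top is 26 mm above the worktop.
- turn_leaf_tab (a point): Middle of the outer end of the turning leaf's tab, 130 mm from the spine, in mid-thickness; x along the spine, y from the tab towards the spine, z normal to the leaf.
- next_leaf (a joint): Angle (rad) of the leaf below, which is to be left alone, measured alike; it lies flat or slightly raised, 0.02 to 0.30. Same size; its tab is 50 mm off the middle, towards the stand's +x. Its hinge is just as stiff.
- next_leaf_tab (a point): Middle of the outer end of the lower leaf's tab, 130 mm from the spine; axes as for the other tab.
- spice_jar_1: Glass spice jar with a red cap, 45 mm across, 106 tall, loose beside the stand; to be left alone. Origin: centre of its underside.
- tin_1: Low round food tin, 86 mm across, 40 tall, loose beside the stand; to be left alone. Origin: centre of its underside.
- lemon_1: Lemon, 72 x 57 x 58 mm, loose beside the stand; to be left alone. Origin: centre of its underside.
- cup_green: Small green cup with a handle, 62 x 88 mm, 50 tall, loose beside the stand; to be left alone. Origin: centre of its underside.
- pen_1: White marker pen with a blue cap, 135 mm long, 17 thick, loose beside the stand; to be left alone. Origin: centre of its underside.

How it is judged:
On the way:
1. the standing leaf has been pushed past upright (value of joint turn_leaf above 1.75 rad), for 0.1 s.
At the end, for the whole second after the job is handed in: The turned leaf lies flat on the +y side (joint within 0.08 rad of pi) and at rest, the lower leaf's tab is within 15 mm of where it was, and each loose thing is within 30 mm of where it stood (value of joint turn_leaf above 3.06 rad and velocity of joint turn_leaf below 0.05 rad/s and distance of next_leaf_tab from where it was at the start of the episode below 0.015 m and distance of each of spice_jar_1, tin_1, lemon_1, cup_green, pen_1 from where it was at the start of the episode below 0.03 m); the robot touches nothing.
It fails at once if the lower leaf is moved (its tab by more than 15 mm) (distance of next_leaf_tab from where it was at the start of the episode above 0.015 m).
It fails at once if the leaf is slammed or flung (faster than 5 rad/s) (velocity of joint turn_leaf above 5 rad/s or velocity of joint turn_leaf below -5 rad/s).
It fails at once if the leaf is pinched between the fingers (the grasp point within the leaf, with more than 12 N on it) (z of the grasp point in the frame of turn_leaf_tab between -0.006 and 0.006 m and y of the grasp point in the frame of turn_leaf_tab between 0 and 0.13 m and x of the grasp point in the frame of turn_leaf_tab between -0.085 and 0.085 m and contact force between the fingers and turn_leaf above 12 N).
It fails at once if a thing beside the stand is moved more than 30 mm (distance of any of spice_jar_1, tin_1, lemon_1, cup_green, pen_1 from where it was at the start of the episode above 0.03 m).
It also fails if it takes over 35 s, if anything falls off the work surface, if the arm or the gripper's body presses on something with over 40 N, if the wrist force passes 120 N, or if a joint passes its speed limit or range.

## Robot

A 6-joint arm with a two-finger parallel gripper is mounted at the origin on a cart in front of the work surface, level with it; the furniture and walls round the work are solid. World frame = base frame: x ahead of the robot, y to its left, z up, the work surface at z = 0. Lengths are in m, angles in rad, forces in N, time in s.
With the tool pointing down it reaches from about 0.3 to 0.775 m from the base axis. Payload 14.6 kg.
Tool frame: the origin (TCP) lies on the centre line of the jaws, within the pads' length; the fingertips stand bot.tip_extent ahead of it and the grasp point (between the pads) is the TCP (bot.tip_extent is the distance from the TCP to the fingertips, in m); z points along the fingers, y is the line along which they close (so a half turn about z gives the same grasp; the last joint's range is limited). The gripper opens to 85 mm and grips with 20 to 120 N. Pads are 22 mm wide; open, the fingers measure 114 mm over their backs; the gripper's body (76 mm by 85 mm) begins 54 mm behind the grasp point. The pads swing forward as they close: fully open they stand 13 mm farther back than shut.
Start: joints at [1.097, 0.3, 1.521, -0, 1.321, -0.067], TCP at [0.218, 0.505, 0.25] pointing down, gripper open.
Joint ranges: [-3.03, 3.03], [-0.79, 2.21], [0.23, 2.52], [-1.04, 4.18], [0, 3.07], [-2.55, 2.55]. Speed limits (rad/s): [2.22, 2.22, 2.57, 3.14, 3.14, 3.14].

## Interface

Orientations are given as a unit quaternion [x, y, z, w].
In Python, from workcell import status, grab_frame, bot gives the robot as it stands.
- The arm moves only by the tool send_rows, never from a script. Its argument "targets" is text: rows parted by semicolons, each of 5 numbers parted by spaces: the shift along the tool's x, y, z normalised to -1 to 1, where 1 is 0.12 m, then the turn about the tool's z normalised to -1 to 1, where 1 is pi rad, then the closure in counts, from 0 (fully open) to 255 (shut). A call has 1 to 20 rows; each row shifts and turns the commanded pose from where the row before left it, along the tool's axes as they then stand; what a row does not reach is not made up. A row lasts 1/12 s, in which the tool goes at most 41.7 mm and 7.16 degrees, less where a joint would pass 70% of its speed; a pose out of reach is approached as far as the arm can. A call with a number of a shift or a turn outside -1 to 1 is refused whole. A call with a gripper value outside its range is refused whole. The fingers move at their own pace and stop on an object; "squeeze" is the grip in N (left out, the last holds). Time passes only in rows, so rows that do not move let the fingers close. It gives the time, the measured TCP pose, the force, the opening and the grip force at its end, in the units of the state.
- status.observe(): the state, without advancing time (a new reading comes with each control period).
- grab_frame(name): name is "side" or "top" or "wrist"; returns a dict with "pixels" (420x560x3 uint8, blue, green, red), "fov_y" (degrees; the focal length in pixels is half the picture's height over the tangent of half this angle, whatever the lens; pixels are square), "cx", "cy" (the principal point, pixels), "R" (3x3) and "t" (3): a world point X has camera coordinates R X + t. Camera axes: x right, y down, z forward; pixel columns grow to the right and rows downward; lengths in m; the calibration is good to about 2 mm. The wrist camera is an equidistant fisheye: a pixel r from the principal point sees the ray r / f radians off the axis. A picture is of the moment at which its call begins. There is no depth.
- bot.job_done(): hands the job in; it is judged then, once.
The state is a dict: "time": time; "joints": joint angles; "qd": joint speeds; "joint_efforts": joint torques, N m; "position": TCP position; "eef_rot": TCP orientation; "force": force on the tool from outside, world axes, zero at the start; "wrist_torque": the same for the moment, N m; "width": opening from 0.0 (shut) to 1.0 (fully open); "grasp_force": force on a finger pad.
Only numpy, scipy, OpenCV 4.12 (cv2) and the standard library are available. Lean on these libraries where they do the work, as an engineer would, in place of code of your own. Each camera call takes 0.05 s, during which the arm holds its last target. There are 200 camera calls.

## Working session

There is one attempt and no reset: what is moved stays moved. The work goes in short steps, Python scripts to look and compute and a tool call to move; the robot and the scene stay as the last step left them, time stands still between calls to the robot, and variables do not carry over. Pictures are saved under pics/ and viewed, at most 10 in all, crops included, and the job is handed in when it is done.

Besides the shell and the picture viewer there is one more tool, called as name(argument=value, ...) on one line, values as JSON. send_rows: Moves the arm, as the interface text tells. Scaled input: -1 to 1 covers 0.12 m each way for a shift and pi rad each way for a turn. Its arguments: {"type":"object","properties":{"targets":{"type":"string"},"squeeze":{"type":"number"}},"required":["targets"]}

```bash
mkdir -p pics; python3 - <<'E'
from workcell import status, grab_frame, bot
import cv2,pickle
s=status.observe();print({k:s[k] for k in('time','position','eef_rot','force','width')},bot.tip_extent)
d={}
for n in("top","side"):
    f=grab_frame(n);d[n]=f;cv2.imwrite(f"pics/{n}0.png",f["pixels"]);print(n,f["fov_y"],f["cx"],f["cy"],f["R"],f["t"])
pickle.dump(d,open("f0.pkl","wb"))
E
```

```text
{'time': 0.0, 'position': array([0.21753235, 0.50494121, 0.24971158]), 'eef_rot': array([ 2.02012405e-01,  9.79382801e-01, -5.37049674e-04, -1.70735109e-04]), 'force': array([-0.2496803 ,  0.08844524, -0.11231596]), 'width': 1.0004763351068304} 0.019
top 56.24575175073242 280.98602601552324 209.1110365027214 [[ 0.01218294 -0.99991357  0.00494254]
 [-0.97555045 -0.01297055 -0.21939255]
 [ 0.2194377  -0.00214885 -0.97562415]] [0.15410841 0.60285959 0.93691119]
side 49.20393095759073 279.21960384414143 224.85613139406723 [[ 0.48575908 -0.8740829   0.00414755]
 [-0.672426   -0.37671432 -0.63712605]
 [ 0.55846342  0.30670084 -0.77074847]] [-0.15548655  0.49527823  0.75258787]
```

View pics/top0.png

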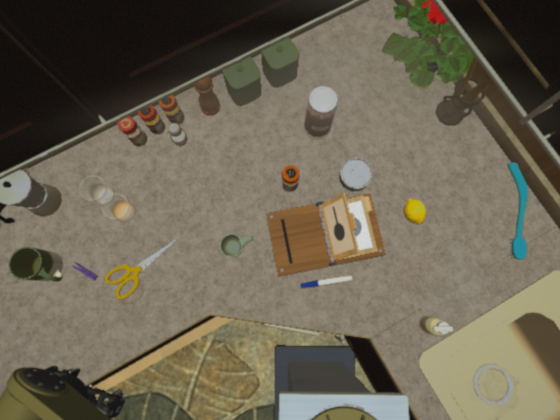

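View pics/side0.png

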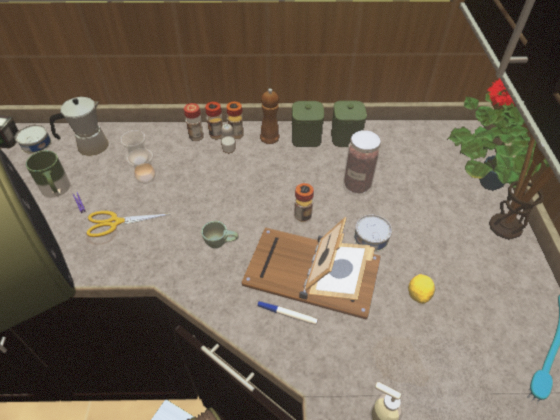

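The stand is at about (325,235) in the top picture. Its empty side faces left (world +y), the standing leaf is at about (338,225), and the next leaf is to its right. Next I'll zoom in for the corners.

```bash
python3 - <<'E'
import cv2,pickle,numpy as np
d=pickle.load(open("f0.pkl","rb"))
a=cv2.resize(d["top"]["pixels"][150:295,255:395],None,fx=4,fy=4,interpolation=2)
b=cv2.resize(d["side"]["pixels"][205:325,235:390],None,fx=5,fy=5,interpolation=2)
cv2.imwrite("pics/tc.png",a);cv2.imwrite("pics/sc.png",b)
E
```

```text
(no output)
```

View pics/tc.png

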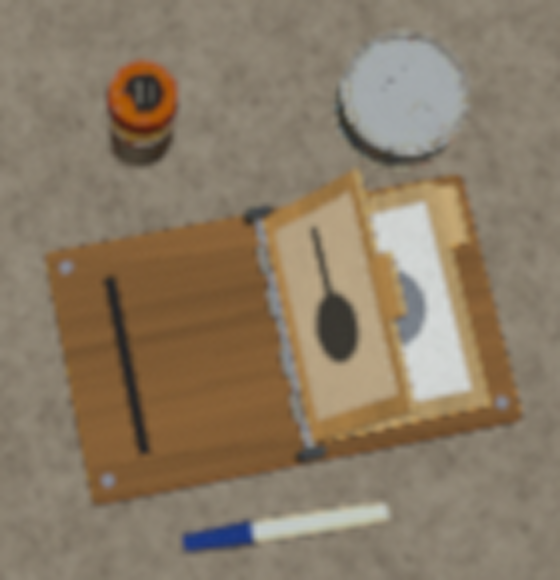

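View pics/sc.png

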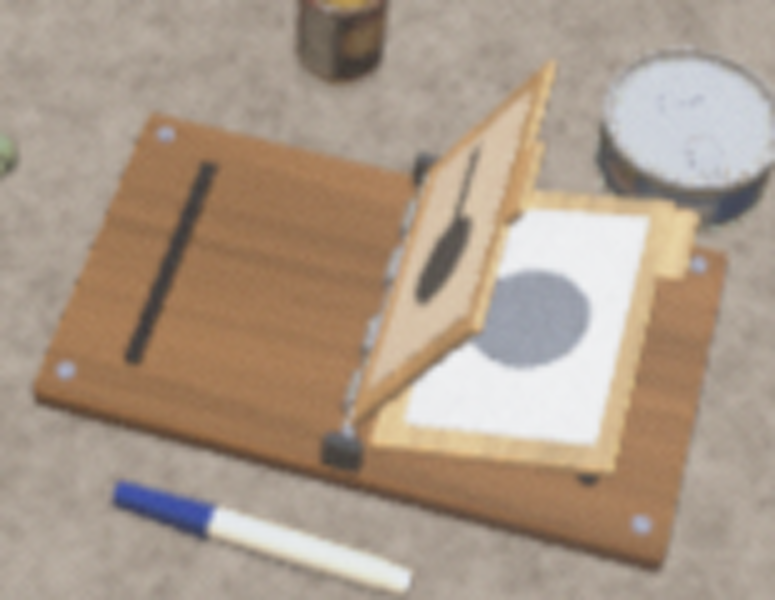

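The crops give the base corners, the leaf edge corners and the next leaf's corner and tab. I'll fit the stand pose and both angles using the two cameras together.

```bash
cat > h.py <<'E'
import numpy as np,pickle
def proj(f,X):
    c=np.asarray(X)@np.array(f["R"]).T+f["t"];F=210/np.tan(np.radians(f["fov_y"]/2))
    return np.c_[f["cx"]+F*c[:,0]/c[:,2],f["cy"]+F*c[:,1]/c[:,2]]
def S2W(p,X):
    c,s=np.cos(p[2]),np.sin(p[2]);X=np.atleast_2d(X)
    return np.c_[p[0]+c*X[:,0]-s*X[:,1],p[1]+s*X[:,0]+c*X[:,1],X[:,2]]
def leaf(a,x,r,n=0): return [x,-r*np.cos(a)+n*np.sin(a),.026+r*np.sin(a)+n*np.cos(a)]
def pt(f,u,z):
    F=210/np.tan(np.radians(f["fov_y"]/2));R=np.array(f["R"])
    d=R.T@[(u[0]-f["cx"])/F,(u[1]-f["cy"])/F,1];o=-R.T@f["t"]
    return o+d*(z-o[2])/d[2]
E
python3 - <<'E'
from h import *
from scipy.optimize import least_squares as ls
d=pickle.load(open("f0.pkl","rb"))
o=lambda l,k,off:np.array(l)/k+off
T=o([(48,255),(463,178),(520,418),(97,503),(357,175),(408,410),(490,403),(465,190)],4,[255,150])
S=o([(152,115),(727,253),(658,553),(38,388),(553,62),(475,330),(612,465),(697,212)],5,[235,205])
def mod(p):
    h=[[.086,.145,.016],[.086,-.145,.016],[-.086,-.145,.016],[-.086,.145,.016]]
    t,n=p[3:]
    return S2W(p,h+[leaf(t,.075,.118),leaf(t,-.075,.118),leaf(n,-.075,.118),leaf(n,.07,.13)])
f=lambda p:np.r_[(proj(d["top"],mod(p))-T).ravel(),(proj(d["side"],mod(p))-S).ravel()]
r=ls(f,[.5,0,-.0,1,.1],loss='soft_l1');p=r.x
print(p.round(3),f(p).reshape(2,8,2).round(1).tolist())
np.save("p.npy",p)
print("spine ends",S2W(p,[[.081,0,.036],[-.081,0,.036]]).round(3),"tab",S2W(p,[leaf(p[3],0,.13)]).round(3), "flat tab",S2W(p,[leaf(np.pi,0,.13)]).round(3))
for n,u,z in[("jar",(291,172),.106),("tin",(356,174),.04),("lemon",(415,211),.03),("cup",(232,245),.05),("pen",(301,286),.01),("pen",(352,279),.01)]:
    w=pt(d["top"],u,z);q=w[:2]-p[:2];c,s=np.cos(p[2]),np.sin(p[2]);print(n,w.round(3),"stand",np.round([c*q[0]+s*q[1],-s*q[0]+c*q[1]],3))
E
```

```text
[0.548 0.04  0.203 1.153 0.271] [[[-0.3, -1.5], [1.0, -2.0], [2.5, 0.3], [-0.4, 0.3], [0.7, -2.3], [2.5, 0.2], [1.3, 0.4], [-1.4, -2.2]], [[-1.1, -1.4], [0.2, -0.3], [0.7, 2.1], [-2.7, 0.2], [-0.5, -0.6], [-0.9, 0.3], [-0.9, 1.6], [-0.1, -0.3]]]
spine ends [[0.628 0.057 0.036]
 [0.469 0.024 0.036]] tab [[ 0.559 -0.011  0.145]] flat tab [[0.522 0.168 0.026]]
jar [0.688 0.138 0.106] stand [0.156 0.067]
tin [ 0.706 -0.038  0.04 ] stand [ 0.139 -0.109]
lemon [ 0.609 -0.194  0.03 ] stand [ 0.012 -0.241]
cup [0.509 0.285 0.05 ] stand [0.011 0.248]
pen [0.41  0.107 0.01 ] stand [-0.122  0.093]
pen [ 0.43  -0.025  0.01 ] stand [-0.129 -0.04 ]
```

send_rows(targets="0 0 0 -0.0388 255;0 0 0 -0.0388 255;0 0 0 -0.0388 255;0 0 0 -0.0388 255;0 0 0 -0.0388 255;-0.09 -0.25 0 0 255;-0.09 -0.25 0 0 255;-0.09 -0.25 0 0 255;-0.09 -0.25 0 0 255;-0.09 -0.25 0 0 255;-0.09 -0.25 0 0 255;-0.09 -0.25 0 0 255;-0.09 -0.25 0 0 255;-0.09 -0.25 0 0 255;-0.09 -0.25 0 0 255;-0.09 -0.25 0 0 255;-0.09 -0.25 0 0 255;-0.09 -0.25 0 0 255;-0.09 -0.25 0 0 255;-0.09 -0.25 0 0 255", squeeze=20)

```text
time: 1.77
position: [0.4673, 0.0954, 0.2501]
eef_rot: [-0.101, 0.995, 0.0, -0.0]
force: [0.5, 0.6, -0.2]
width: 0.005
grasp_force: 0.0
```

```bash
cat > st.py <<'E'
from h import *
from workcell import status
s=status.observe();p=np.load("p.npy");q=s["position"];c,n=np.cos(p[2]),np.sin(p[2]);e=q[:2]-p[:2]
from scipy.spatial.transform import Rotation as Ro
R=Ro.from_quat(s["eef_rot"]).as_matrix()
print("t",round(s["time"],2),"stand xy",np.round([c*e[0]+n*e[1],-n*e[0]+c*e[1]],4),"tipz",round(q[2]-.019,4),"F",np.round(s["force"],1),"w",round(s["width"],2),"toolyaw-stand(deg)",round(np.degrees(np.arctan2(R[1,1],R[0,1])-p[2])-90,1))
E
python3 st.py
```

```text
t 1.77 stand xy [-0.0681  0.0701] tipz 0.2311 F [ 0.5  0.6 -0.2] w 0.0 toolyaw-stand(deg) -0.0
```

send_rows(targets="-0.095 -0.236 0 0 255;-0.095 -0.236 0 0 255;-0.095 -0.236 0 0 255;-0.095 -0.236 0 0 255;-0.095 -0.236 0 0 255;-0.095 -0.236 0 0 255;0 0 0 0 255;0 0 0.2 0 255;0 0 0.2 0 255;0 0 0.2 0 255;0 0 0.2 0 255;0 0 0.14 0 255;0 0 0 0 255;0 0 0 0 255")

```text
time: 2.93
position: [0.5678, -0.0555, 0.1372]
eef_rot: [-0.101, 0.995, 0.0, -0.001]
force: [-0.9, -0.3, 0.5]
width: 0.003
grasp_force: 0.0
```

```bash
python3 st.py; python3 - <<'E'
from workcell import grab_frame
import cv2
a=cv2.resize(grab_frame("side")["pixels"][155:325,225:400],None,fx=3.4,fy=3.4,interpolation=2)
cv2.imwrite("pics/s1.png",a)
E
```

```text
t 2.93 stand xy [-0.0001 -0.0979] tipz 0.1182 F [-0.9 -0.3  0.5] w 0.0 toolyaw-stand(deg) -0.0
```

View pics/s1.png

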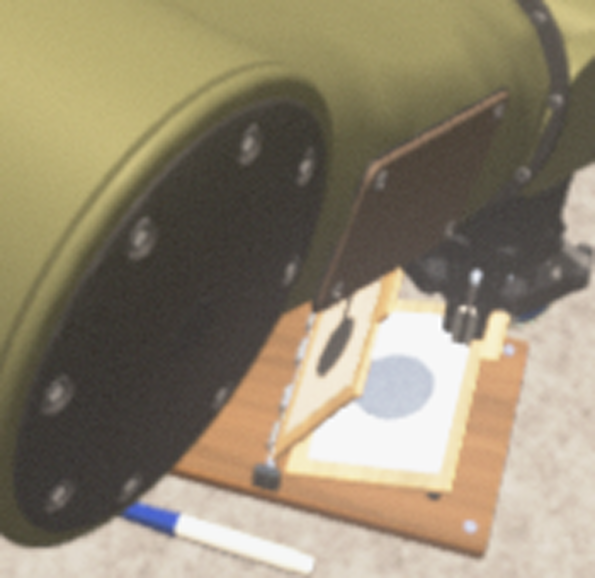

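The fingers are at about (465,320), on the -y side behind the leaf and well above the lower leaf. Now I'll push.

send_rows(targets="0 0.075 0 0 255;0 0.075 0 0 255;0 0.075 0 0 255;0 0.075 0 0 255;0 0.075 0 0 255;0 0.075 0 0 255;0 0.075 0 0 255;0 0.075 0 0 255;0 0.075 0 0 255;0 0.065 0 0 255;0 0.065 0.005 0 255;0 0.065 0.005 0 255;0 0.065 0.01 0 255;0 0 0 0 255")

```text
time: 4.15
position: [0.5451, 0.0555, 0.1347]
eef_rot: [-0.102, 0.995, 0.0, -0.0]
force: [0.3, 0.5, -0.4]
width: -0.002
grasp_force: 0.0
```

```bash
python3 st.py; python3 - <<'E'
from workcell import grab_frame
import cv2
a=cv2.resize(grab_frame("top")["pixels"][150:295,240:410],None,fx=3.4,fy=3.4,interpolation=2)
cv2.imwrite("pics/t2.png",a)
E
```

```text
t 4.15 stand xy [0.     0.0154] tipz 0.1157 F [ 0.3  0.5 -0.4] w -0.0 toolyaw-stand(deg) 0.0
```

View pics/t2.png

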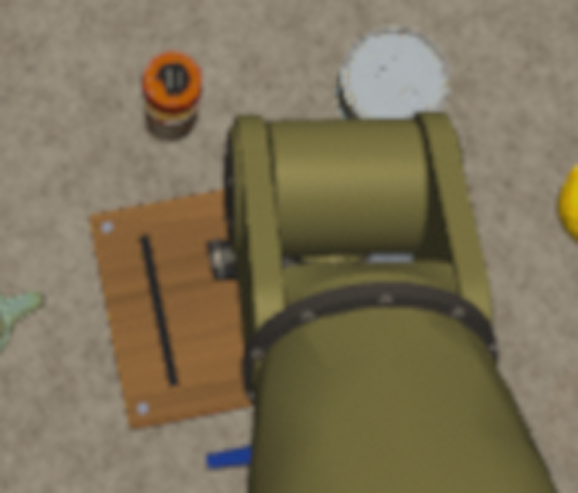

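The arm hides the leaf in the top picture, and the jar, tin and lemon look undisturbed. I'll check with the wrist camera.

```bash
python3 - <<'E'
from workcell import grab_frame
import cv2
cv2.imwrite("pics/w2.png",grab_frame("wrist")["pixels"])
E
```

```text
(no output)
```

View pics/w2.png

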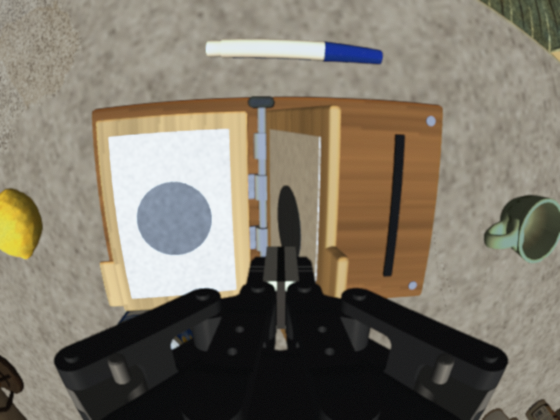

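The leaf is past upright: its edge is at about (333,180), leaning to +y. The lower leaf at (175,210) lies as before. I'll follow the arc down.

send_rows(targets="0 0.05 0.027 0 255;0 0.05 0.027 0 255;0 0.05 0.027 0 255;0 0.05 0.027 0 255;0 0.042 0.042 0 255;0 0.042 0.042 0 255;0 0.042 0.042 0 255;0 0.042 0.042 0 255;0 0.03 0.052 0 255;0 0.03 0.052 0 255;0 0.03 0.052 0 255;0 0.03 0.052 0 255;0 0.011 0.051 0 255;0 0.011 0.051 0 255;0 0.011 0.051 0 255;0 0 0 0 255")

```text
time: 5.58
position: [0.5323, 0.1154, 0.0572]
eef_rot: [-0.101, 0.995, -0.0, -0.001]
force: [-0.7, 1.0, -0.2]
width: -0.0
grasp_force: 0.0
```

```bash
python3 st.py
```

```text
t 5.58 stand xy [-0.0004  0.0767] tipz 0.0382 F [-0.7  1.  -0.2] w -0.0 toolyaw-stand(deg) -0.0
```

send_rows(targets="0 0 0.03 0 255;0 0 0.03 0 255;0 0 0.025 0 255;0 0 0.015 0 255;0 0 0.01 0 255;0 0 0 0 255")

```text
time: 6.08
position: [0.5328, 0.1153, 0.0452]
eef_rot: [-0.101, 0.995, -0.0, -0.0]
force: [-0.2, -0.7, 0.1]
width: 0.001
grasp_force: 0.0
```

```bash
python3 st.py
```

```text
t 6.08 stand xy [0.0001 0.0765] tipz 0.0262 F [-0.2 -0.7  0.1] w 0.0 toolyaw-stand(deg) -0.0
```

send_rows(targets="0 0 0.01 0 255;0 0 0.01 0 255;0 0 0 0 255;0 0 0 0 255")

```text
time: 6.42
position: [0.5331, 0.1154, 0.0444]
eef_rot: [-0.101, 0.995, -0.0, 0.0]
force: [-8.5, -1.6, 17.7]
width: -0.002
grasp_force: 8.9
```

```bash
python3 st.py
```

```text
t 6.42 stand xy [0.0003 0.0765] tipz 0.0254 F [-8.5 -1.6 17.7] w -0.0 toolyaw-stand(deg) -0.0
```

The press meets a stop at 18 N with the tips at 25.4 mm, close to the 26 mm given, so the leaf is flat. I'll lift off and check.

send_rows(targets="0 0 -0.05 0 255;0 0 -0.1 0 255;0 0 -0.2 0 255;0 0 -0.2 0 255;0 0 -0.2 0 255;0 0 -0.2 0 255;0 0 -0.2 0 255;0 0 0 0 255;0 0 0 0 255")

```text
time: 7.17
position: [0.5333, 0.1154, 0.1827]
eef_rot: [-0.101, 0.995, 0.0, 0.001]
force: [0.2, -0.3, -0.0]
width: -0.003
grasp_force: 0.0
```

```bash
python3 st.py; python3 - <<'E'
from workcell import grab_frame
import cv2
cv2.imwrite("pics/w3.png",grab_frame("wrist")["pixels"])
E
```

```text
t 7.17 stand xy [0.0006 0.0765] tipz 0.1637 F [ 0.2 -0.3 -0. ] w -0.0 toolyaw-stand(deg) -0.0
```

View pics/w3.png

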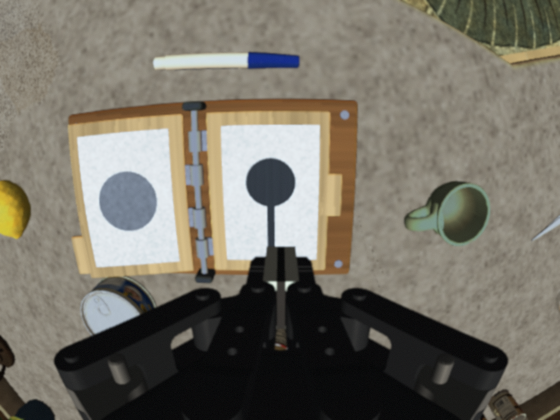

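The turned leaf lies flat on the +y side, with its tab at (333,195). The lower leaf and the pen, cup, tin and lemon are where they were, and the gripper is clear.

```bash
python3 -c "
from workcell import bot
print(bot.job_done())"
```

```text
the job is handed in; nothing more can be done
None
```

I pushed the standing leaf over the spine and pressed it flat on the +y side; the lower leaf and the things round the stand look undisturbed in the pictures, and the job was handed in at about 7 s (no verdict was returned).

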